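# Fill the piston V-block fixture after a brake rebuild

### The job

Get all four brake pistons ready for inspection in the V-block fixture: gently lay the loose piston in whichever V-block is empty, its closed end facing the back fence like the others, and slide home any piston that stands off the fence. All four must finish lying down in their own Vs with their closed ends against the fence; do not drop or ram the pistons, and leave the caliper half, carburettor and spanner where they are.

Things in the scene. Friction and masses are not known exactly. Their poses are not given: they have to be found in the camera images.
- rack: V-block fixture fixed to the bench. Origin: centre of the underside of its steel base plate (124 mm along x, 286 along y, 12 thick); z up; x points from its open front edge to the back fence. Four equal V-blocks stand side by side at y = -112.5, -37.5, +37.5, +112.5 mm, each 40 mm wide, 100 long (x = -50 to +50 mm), tops 42 mm above the bench. 90 degree V along x, 27 mm wide at the top, 13.5 deep.
- fence (a point): middle of the fence's front face, at piston height: fixture x = +50 mm, y = 0, 51 mm above the bench; axes as the fixture's. The fence is an upright plate 12 mm thick and 286 mm wide along the far edge; its top is 62 mm above the bench; the V-blocks butt against it.
- seat_1 (a point): centre of a piston fully home in V-block 1 (counted from the fixture's -y end): 25 mm in front of the fence, axis 51 mm above the bench and 9 mm above the V-block's top (so fingers astride it must stop above 42 mm). Axes as the fixture's. Its front end is then at fixture x = 0, with 50 mm of bare V before it. Empty if no piston lies along this V.
- seat_2 (a point): centre of a piston fully home in V-block 2 (counted from the fixture's -y end): 25 mm in front of the fence, axis 51 mm above the bench and 9 mm above the V-block's top (so fingers astride it must stop above 42 mm). Axes as the fixture's. Its front end is then at fixture x = 0, with 50 mm of bare V before it. Empty if no piston lies along this V.
- seat_3 (a point): centre of a piston fully home in V-block 3 (counted from the fixture's -y end): 25 mm in front of the fence, axis 51 mm above the bench and 9 mm above the V-block's top (so fingers astride it must stop above 42 mm). Axes as the fixture's. Its front end is then at fixture x = 0, with 50 mm of bare V before it. Empty if no piston lies along this V.
- seat_4 (a point): centre of a piston fully home in V-block 4 (counted from the fixture's -y end): 25 mm in front of the fence, axis 51 mm above the bench and 9 mm above the V-block's top (so fingers astride it must stop above 42 mm). Axes as the fixture's. Its front end is then at fixture x = 0, with 50 mm of bare V before it. Empty if no piston lies along this V.
- piston_1_mid (a point): centre of a bright steel cup-shaped brake piston, diameter 32 mm, length 50 mm, 0.15 to 0.24 kg; a few newtons slide it along a V. x axis = its axis, from the open mouth (7 mm wide boot groove near it) to the plain flat closed end; it may be rolled about x. Starts on its side in one of the V-blocks, closed end to the fence, touching it or standing off by up to 45 mm.
- piston_2_mid (a point): centre of a bright steel cup-shaped brake piston, diameter 32 mm, length 50 mm, 0.15 to 0.24 kg; a few newtons slide it along a V. x axis = its axis, from the open mouth (7 mm wide boot groove near it) to the plain flat closed end; it may be rolled about x. Starts on its side in one of the V-blocks, closed end to the fence, touching it or standing off by up to 45 mm.
- piston_3_mid (a point): centre of a bright steel cup-shaped brake piston, diameter 32 mm, length 50 mm, 0.15 to 0.24 kg; a few newtons slide it along a V. x axis = its axis, from the open mouth (7 mm wide boot groove near it) to the plain flat closed end; it may be rolled about x. Starts on its side in one of the V-blocks, closed end to the fence, touching it or standing off by up to 45 mm.
- piston_4_mid (a point): centre of a bright steel cup-shaped brake piston, diameter 32 mm, length 50 mm, 0.15 to 0.24 kg; a few newtons slide it along a V. x axis = its axis, from the open mouth (7 mm wide boot groove near it) to the plain flat closed end; it may be rolled about x. The loose one: it lies on its side on the bench (centre 16 mm up) to the right of the fixture, pointing any way, and can roll if nudged.
- piston_4_closed (a point): centre of the closed end face of the loose piston, 25 mm from its centre along its x axis; axes as the piston's.
- caliper_half_mid (a point): bystander: black iron caliper half with two bores, about 62 x 175 x 52 mm; point at its centre. Leave alone.
- carburettor_mid (a point): bystander: grey cast carburettor body, about 100 x 110 x 66 mm; point at its centre. Leave alone.
- spanner_grip (a point): bystander: steel spanner, 170 mm long, lying flat in front of the fixture; point on its shank. Leave alone.
Mind the look-alikes: they are no part of the job. What is shaped like the part that bears piston_3_mid but pink is not meant.

How it is judged:
At the end, for the whole second after the job is handed in: All four pistons lie at rest in four V-blocks: each one's centre within 3 mm of its V's centre line sideways and of the seated height, axis within 0.07 rad of the V, closed end within 3 mm of the back fence (the loose piston's closed end too faces the fence) (x of each of piston_1_mid, piston_2_mid, piston_3_mid, piston_4_mid in the frame of rack above 0.022 m and z of piston_1_mid in the frame of rack between 0.0481274 and 0.0541274 m and (y of piston_1_mid in the frame of seat_1 between -0.003 and 0.003 m or y of piston_1_mid in the frame of seat_2 between -0.003 and 0.003 m or y of piston_1_mid in the frame of seat_3 between -0.003 and 0.003 m or y of piston_1_mid in the frame of seat_4 between -0.003 and 0.003 m) and angle between the x axis of each of piston_1_mid, piston_2_mid, piston_3_mid, piston_4_mid and the x axis of rack, either way round below 0.07 rad and linear speed of each of piston_1, piston_2, piston_3, piston_4 below 0.01 m/s and z of piston_2_mid in the frame of rack between 0.0481274 and 0.0541274 m and (y of piston_2_mid in the frame of seat_1 between -0.003 and 0.003 m or y of piston_2_mid in the frame of seat_2 between -0.003 and 0.003 m or y of piston_2_mid in the frame of seat_3 between -0.003 and 0.003 m or y of piston_2_mid in the frame of seat_4 between -0.003 and 0.003 m) and z of piston_3_mid in the frame of rack between 0.0481274 and 0.0541274 m and (y of piston_3_mid in the frame of seat_1 between -0.003 and 0.003 m or y of piston_3_mid in the frame of seat_2 between -0.003 and 0.003 m or y of piston_3_mid in the frame of seat_3 between -0.003 and 0.003 m or y of piston_3_mid in the frame of seat_4 between -0.003 and 0.003 m) and z of piston_4_mid in the frame of rack between 0.0481274 and 0.0541274 m and (y of piston_4_mid in the frame of seat_1 between -0.003 and 0.003 m or y of piston_4_mid in the frame of seat_2 between -0.003 and 0.003 m or y of piston_4_mid in the frame of seat_3 between -0.003 and 0.003 m or y of piston_4_mid in the frame of seat_4 between -0.003 and 0.003 m) and x of piston_4_closed in the frame of rack above 0.047 m); the robot touches nothing.
It fails at once if the caliper half is moved by more than 20 mm (distance of caliper_half_mid from where it was at the start of the episode above 0.02 m).
It fails at once if the carburettor is moved by more than 20 mm (distance of carburettor_mid from where it was at the start of the episode above 0.02 m).
It fails at once if the spanner is moved by more than 20 mm (distance of spanner_grip from where it was at the start of the episode above 0.02 m).
It fails at once if a piston is dropped: it is in the air, touched by nothing, more than 12 mm above its seated height ((height (world z) of piston_1_mid above 0.063 m and contact force between piston_1 and anything else below 0.02 N) or (height (world z) of piston_2_mid above 0.063 m and contact force between piston_2 and anything else below 0.02 N) or (height (world z) of piston_3_mid above 0.063 m and contact force between piston_3 and anything else below 0.02 N) or (height (world z) of piston_4_mid above 0.063 m and contact force between piston_4 and anything else below 0.02 N)).
It fails at once if a piston is rammed into the fixture (more than 80 N between them) (contact force between any of piston_1, piston_2, piston_3, piston_4 and rack above 80 N).
It also fails if it takes over 48 s, if anything falls off the work surface, if the arm or the gripper's body presses on something with over 40 N, if the wrist force passes 120 N, or if a joint passes its speed limit or range.

### The arm

A 7-joint arm with a two-finger parallel gripper is mounted at the origin on the work surface. World frame = base frame: x ahead of the robot, y to its left, z up, the work surface at z = 0. Lengths are in m, angles in rad, forces in N, time in s.
With the tool pointing down it reaches from about 0.4 to 0.875 m from the base axis. Payload 19.3 kg.
Tool frame: the origin (TCP) lies at the very end of the fingers, on their centre line; the grasp point (between the pads) lies 19 mm behind it; z points along the fingers, y is the line along which they close (so a half turn about z gives the same grasp; the last joint's range is limited). The gripper opens to 85 mm and grips with 20 to 120 N. Pads are 22 mm wide; open, the fingers measure 114 mm over their backs; the gripper's body (76 mm by 85 mm) begins 54 mm behind the grasp point. The pads swing forward as they close: fully open they stand 13 mm farther back than shut.
Start: joints at [1.144, 0.521, -0.036, 1.599, 0.021, 1.021, -0.113], TCP at [0.218, -0.586, 0.203] pointing down, gripper open.
Joint ranges: [-2.91, 2.91], [-0.3, 2.13], [-1.5, 1.42], [0.17, 2.43], [-1.26, 4.41], [0.16, 1.93], [-2.52, 2.52]. Speed limits (rad/s): [1.89, 1.89, 2.39, 2.39, 3.01, 3.01, 3.01].

### API

Orientations are given as [roll, pitch, yaw] about the fixed x, y, z axes, in that order (R = Rz(yaw) Ry(pitch) Rx(roll)).
In Python, from workcell import bot gives the robot as it stands.
- The arm moves only by the tool jog_arm, never from a script. Its argument "motion" is a list of rows, each a list of 5 numbers: the shift along the tool's x, y, z scaled (see below), then the turn about the tool's z scaled (see below), then the opening, from 0 (shut) to 1 (fully open). A call has 1 to 12 rows; each row shifts and turns the commanded pose from where the row before left it, along the tool's axes as they then stand; what a row does not reach is not made up. The controller multiplies each number of a shift by 30 mm and each number of a turn by 0.08 rad. A row lasts 1/10 s, in which the tool goes at most 50 mm and 8.59 degrees, less where a joint would pass 70% of its speed; a pose out of reach is approached as far as the arm can. A call with a number of a shift or a turn outside -1 to 1 is refused whole. A call with a gripper value outside its range is refused whole. The fingers move at their own pace and stop on an object; "newtons" is the grip in N (left out, the last holds). Time passes only in rows, so rows that do not move let the fingers close. It gives the time, the measured TCP pose, the force, the opening and the grip force at its end, in the units of the state.
- bot.observe(): the state, without advancing time (a new reading comes with each control period).
- bot.grab_frame(name): name is "scene" or "side" or "wrist"; returns a dict with "pixels" (420x560x3 uint8, red, green, blue), "fovy" (degrees; the focal length in pixels is half the picture's height over the tangent of half this angle, whatever the lens; pixels are square), "cx", "cy" (the principal point, pixels), "rvec" (rotation vector, rad) and "tvec" (3), from world to camera coordinates, as OpenCV has them; the wrist camera has in their place "mount" (4x4, takes a point from camera to tool coordinates, whose origin is the TCP and whose axes are the flange's). Camera axes: x right, y down, z forward; pixel columns grow to the right and rows downward; lengths in m; the calibration is good to about 2 mm. The wrist camera is an equidistant fisheye: a pixel r from the principal point sees the ray r / f radians off the axis. A picture is of the moment at which its call begins: read the wrist's pose just before it. There is no depth.
- bot.job_done(): hands the job in; it is judged then, once.
The state is a dict: "clock": time; "qpos": joint angles; "qd": joint speeds; "joint_efforts": joint torques, N m; "position": TCP position; "tool_rot": TCP orientation; "force": force on the tool from outside, world axes, zero at the start; "moment": the same for the moment, N m; "grip_width": finger opening in m; "finger_force": force on a finger pad.
Only numpy, scipy, OpenCV 4.12 (cv2) and the standard library are available. Lean on these libraries where they do the work, as an engineer would, in place of code of your own. Each camera call takes 0.05 s, during which the arm holds its last target. There are 200 camera calls.

## Working session

There is one attempt and no reset: what is moved stays moved. The work goes in short steps, Python scripts to look and compute and a tool call to move; the robot and the scene stay as the last step left them, time stands still between calls to the robot, and variables do not carry over. Pictures are saved under pics/ and viewed, at most 10 in all, crops included, and the job is handed in when it is done.

Besides the shell and the picture viewer there is one more tool, called after "Call:" as name([rows], argument=value, ...), one row to a line, values as JSON. jog_arm: Moves the arm, as the interface text tells. Shifts and turns lie within -1 to 1; 1 stands for 30 mm of shift or 0.08 rad of turn. Its arguments: {"type":"object","properties":{"motion":{"type":"array","items":{"type":"array","items":{"type":"number"}}},"newtons":{"type":"number"}},"required":["motion"]}

```bash
mkdir -p pics
python3 - <<'E'
from workcell import bot
import cv2,pickle
s=bot.observe();print(s)
d={}
for n in["scene","side","wrist"]:
    f=bot.grab_frame(n);d[n]=f;cv2.imwrite(f"pics/{n}0.png",f["pixels"][:,:,::-1])
    print(n,{k:v for k,v in f.items() if k!="pixels"})
pickle.dump((s,d),open("f0.pkl","wb"))
import numpy as np
cv2.imwrite("pics/both0.png",cv2.resize(np.vstack([d["scene"]["pixels"],d["side"]["pixels"]])[:,:,::-1],None,fx=.71,fy=.71))
E
```

```text
{'clock': 0.0, 'qpos': array([ 1.14380628,  0.52203758, -0.0363082 ,  1.59998496,  0.02121774,
        1.0210928 , -0.11277806]), 'qd': array([ 1.02248321e-03, -5.46949147e-04, -5.81908116e-05, -3.19012698e-04,
       -6.05683835e-04, -1.10416967e-03,  6.52213159e-04]), 'joint_efforts': array([ 1.67228376e-03, -9.27088308e+01,  1.98062003e+00, -3.69914997e+01,
        1.78779551e-02,  8.36724008e-03, -6.36904451e-05]), 'position': array([ 0.21811529, -0.5853217 ,  0.20201954]), 'tool_rot': array([-3.14046018e+00,  1.05061953e-04,  3.56794288e-01]), 'force': array([-0.18410346, -0.18122059, -0.11277459]), 'moment': array([-0.0155963 , -0.00804607,  0.00134522]), 'finger_force': 0.0, 'grip_width': 0.08499572153109501}
scene {'fovy': 43.55135748006383, 'cx': 280.15174062191244, 'cy': 208.84354676103027, 'rvec': array([ 1.01605124,  2.39599137, -1.06239711]), 'tvec': array([ 0.36396083, -0.23054674,  1.86482225])}
side {'fovy': 42.71538040417738, 'cx': 276.843584312516, 'cy': 214.74435751724604, 'rvec': array([ 0.67223369, -2.4368591 ,  1.35532342]), 'tvec': array([0.49135575, 0.20314424, 0.95654736])}
wrist {'fovy': 65.70646984690485, 'cx': 284.5547839292831, 'cy': 205.49311348330647, 'mount': array([[-3.10987268e-04, -9.62281661e-01, -2.72054974e-01,
         6.99063433e-02],
       [ 9.99999891e-01, -2.04143154e-04, -4.21032625e-04,
        -4.63780993e-04],
       [ 3.49613813e-04, -2.72055075e-01,  9.62281619e-01,
        -1.70202477e-01],
       [ 0.00000000e+00,  0.00000000e+00,  0.00000000e+00,
         1.00000000e+00]])}
```

View pics/scene0.png

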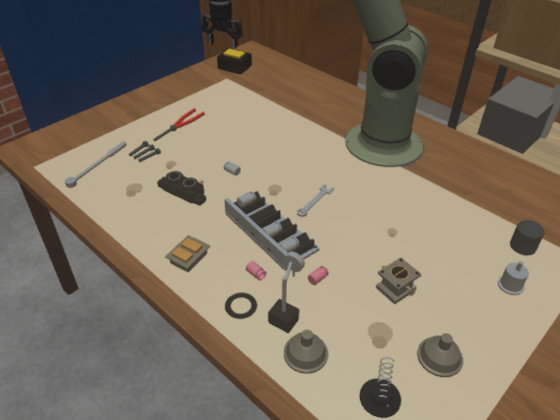

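View pics/side0.png

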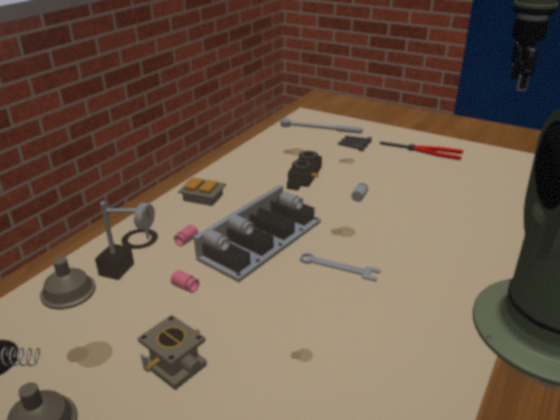

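The scene view shows the fixture at about (268,228), the loose steel piston at (232,168), and pink look-alikes at (256,270) and (318,275). In the side view the loose piston is at (360,191), and three bright pistons sit in the Vs at (213,240), (240,226) and (290,200). I'll enlarge both.

```bash
cat > h.py <<'E'
import numpy as np,cv2
from scipy.spatial.transform import Rotation as Ro
def K(f):
    F=210/np.tan(np.radians(f["fovy"]/2));return F
def ray(f,u,v,s=None):
    F=K(f);x=(u-f["cx"])/F;y=(v-f["cy"])/F
    if "mount" in f:
        r=np.hypot(x,y);d=np.array([x/r*np.sin(r),y/r*np.sin(r),np.cos(r)]) if r>0 else np.array([0,0,1.])
        R=Ro.from_euler("xyz",s["tool_rot"]).as_matrix();M=f["mount"]
        return s["position"]+R@M[:3,3],R@M[:3,:3]@d
    R=cv2.Rodrigues(f["rvec"])[0];return -R.T@f["tvec"],R.T@np.array([x,y,1])
def at(f,u,v,z,s=None):
    o,d=ray(f,u,v,s);return o+d*(z-o[2])/d[2]
def proj(f,p,s=None):
    F=K(f)
    if "mount" in f:
        R=Ro.from_euler("xyz",s["tool_rot"]).as_matrix();M=f["mount"]
        c=M[:3,:3].T@(R.T@(np.array(p)-s["position"])-M[:3,3])
        r=np.hypot(c[0],c[1]);t=np.arctan2(r,c[2]);return np.array([f["cx"]+F*t*c[0]/r,f["cy"]+F*t*c[1]/r])
    c=cv2.Rodrigues(f["rvec"])[0]@np.array(p)+f["tvec"];return np.array([f["cx"]+F*c[0]/c[2],f["cy"]+F*c[1]/c[2]])
E
python3 - <<'E'
import pickle,cv2,numpy as np
s,d=pickle.load(open("f0.pkl","rb"))
a=d["scene"]["pixels"][150:290,190:340];b=d["side"]["pixels"][175:285,180:380]
a=cv2.resize(a,None,fx=4,fy=4,interpolation=cv2.INTER_CUBIC);b=cv2.resize(b,None,fx=4,fy=4,interpolation=cv2.INTER_CUBIC)
cv2.imwrite("pics/a1.png",a[:,:,::-1]);cv2.imwrite("pics/b1.png",b[:,:,::-1])
E
```

```text
(no output)
```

View pics/a1.png

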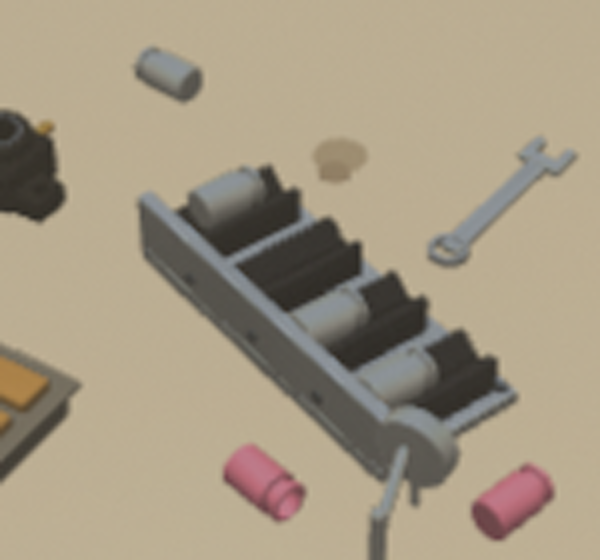

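View pics/b1.png

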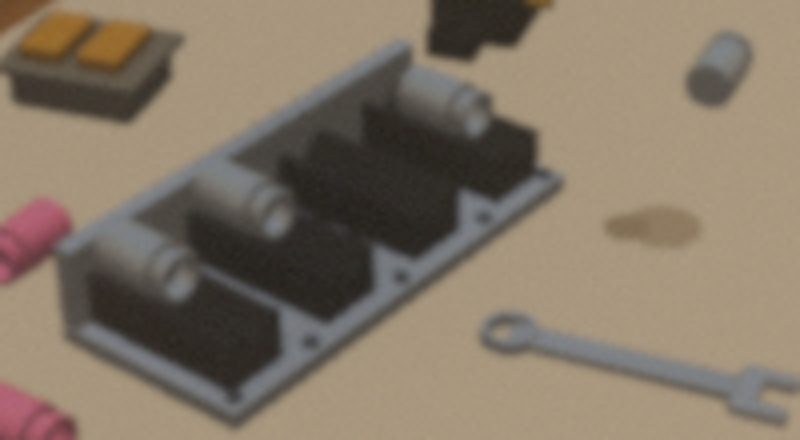

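```bash
cat > fit.py <<'E'
import pickle
from h import *
from scipy.optimize import least_squares
s,d=pickle.load(open("f0.pkl","rb"));A,B=d["scene"],d["side"]
ca=lambda u,v:np.array([190+u/4,150+v/4]);cb=lambda u,v:np.array([180+u/4,175+v/4])
pts=[(B,cb(560,180),(-62,-143,12)),(B,cb(235,415),(-62,143,6)),(B,cb(408,40),(62,-143,62)),(B,cb(70,338),(50,143,6)),
(A,ca(145,195),(62,-143,62)),(A,ca(518,395),(-62,143,8)),(A,ca(145,255),(62,-143,0))]
def W(q,p):
    c,n=np.cos(q[2]),np.sin(q[2]);p=np.array(p)/1e3
    return np.array([q[0]+c*p[0]-n*p[1],q[1]+n*p[0]+c*p[1],p[2]])
r=least_squares(lambda q:np.concatenate([proj(f,W(q,p))-uv for f,uv,p in pts]),[.6,-.2,0.],loss="soft_l1")
q=r.x;print("rack",q);print(r.fun.reshape(-1,2).round(1))
pickle.dump(q,open("rack0.pkl","wb"))
def loc(w):
    c,n=np.cos(q[2]),np.sin(q[2]);e=w[:2]-q[:2];return np.round(1e3*np.array([c*e[0]+n*e[1],-n*e[0]+c*e[1]]),1)
for u,v in[(475,120),(275,212),(180,280)]:print("mouth side",loc(at(B,*cb(u,v),.051)))
print("loose side closed",at(B,*cb(710,88),.016),"far",at(B,*cb(735,45),.016),"mid",at(B,*cb(720,68),.016))
print("loose scene closed",at(A,*ca(188,84),.016),"open",at(A,*ca(147,62),.016),"mid",at(A,*ca(168,74),.016))
def tri(a,b):
    o1,d1=ray(A,*a);o2,d2=ray(B,*b);t=np.linalg.lstsq(np.c_[d1,-d2],o2-o1,rcond=None)[0];return (o1+t[0]*d1+o2+t[1]*d2)/2
print("lamp disc",tri((294,263),(145,217)),loc(tri((294,263),(145,217))))
print("lamp base",at(A,284,322,.02),at(B,115,265,.02))
print("caliper",at(A,181,187,.03),"spanner",at(A,315,200,.0),"ring end",at(A,302,212,0))
E
python3 fit.py
```

```text
rack [ 0.59584275  0.02928887 -0.15790722]
[[ 2.4 -0.2]
 [-1.3  2.7]
 [-0.6 -0.1]
 [ 1.7  0.7]
 [-1.4 -0.5]
 [-0.3  0.8]
 [-0.2  0.1]]
mouth side [ -17.9 -109.3]
mouth side [ 5.3 34.7]
mouth side [ -0.4 112.6]
loose side closed [ 0.48245972 -0.23476362  0.016     ] far [ 0.49130889 -0.29392501  0.016     ] mid [ 0.48738604 -0.26126155  0.016     ]
loose scene closed [ 0.48235615 -0.23699988  0.016     ] open [ 0.48598943 -0.28278081  0.016     ] mid [ 0.48477946 -0.25846362  0.016     ]
lamp disc [0.72864825 0.23708439 0.13332868] [ 98.5 226.1]
lamp base [0.8090931  0.28345371 0.02      ] [0.79391395 0.27722523 0.02      ]
caliper [ 0.67046753 -0.28738136  0.03      ] spanner [0.39858584 0.02778218 0.        ] ring end [0.46818725 0.03605588 0.        ]
```

Block 2 is empty. Piston 1 stands off by about 18 mm, and 3 and 4 look close to home. The loose piston is the lone bright steel one at scene (232,168). The two pink ones at (256,270) and (318,275) are the wrong colour, so they are excluded. Its closed end seems to face world +y. I'm moving above it now.

Call:
jog_arm([
  [0.81, -0.47, 0, 0, 1],
  [0.81, -0.47, 0, 0, 1],
  [0.81, -0.47, 0, 0, 1],
  [0.81, -0.47, 0, 0, 1],
  [0.81, -0.47, 0, 0, 1],
  [0.81, -0.47, 0, 0, 1],
  [0.81, -0.47, 0, 0, 1],
  [0.81, -0.47, 0, 0, 1],
  [0.81, -0.47, 0, 0, 1],
  [0.81, -0.47, 0, 0, 1],
  [0.81, -0.47, 0, 0, 1],
  [0.81, -0.47, 0, 0, 1],
])

```text
clock: 1.35
position: [0.4329, -0.3243, 0.2025]
tool_rot: [-3.141, 0.0, 0.357]
force: [0.6, -0.5, 0.5]
grip_width: 0.0854
finger_force: 0.0
```

Call:
jog_arm([
  [0.81, -0.47, 0, 0, 1],
  [0.81, -0.47, 0, 0, 1],
  [0.81, -0.47, 0, 0, 1],
  [0, 0, 0, -1, 1],
  [0, 0, 0, -1, 1],
  [0, 0, 0, -1, 1],
  [0, 0, 0, -1, 1],
  [0, 0, 0, -1, 1],
  [0, 0, 0, -1, 1],
  [0, 0, 0, -1, 1],
  [0, 0, 0, -1, 1],
  [0, 0, 0, -1, 1],
])

```text
clock: 2.55
position: [0.4858, -0.2601, 0.2024]
tool_rot: [-3.141, -0.0, 1.08]
force: [0.6, -0.4, -0.1]
grip_width: 0.0853
finger_force: 0.0
```

Call:
jog_arm([
  [0, 0, 0, -1, 1],
  [0, 0, 0, -1, 1],
  [0, 0, 0, -1, 1],
  [0, 0, 0, -1, 1],
  [0, 0, 0, -1, 1],
  [0, 0, 0, -1, 1],
  [0, 0, 0, -1, 1],
  [0, 0, 0, -0.25, 1],
  [0, 0, 0, 0, 1],
])

```text
clock: 3.45
position: [0.4858, -0.2602, 0.2025]
tool_rot: [-3.141, -0.0, 1.655]
force: [-1.0, -0.3, 0.3]
grip_width: 0.0854
finger_force: 0.0
```

```bash
cat > look.py <<'E'
import sys,pickle,cv2
from workcell import bot
n=sys.argv[1];s=bot.observe();f=bot.grab_frame("wrist");pickle.dump((s,f),open(n+".pkl","wb"))
cv2.imwrite(f"pics/{n}.png",f["pixels"][:,:,::-1])
print(s["clock"],s["position"].round(4),s["tool_rot"].round(4),s["force"].round(1),s["qpos"].round(2),s["grip_width"])
E
python3 look.py w1
```

```text
3.45 [ 0.4858 -0.2602  0.2025] [-3.1414e+00 -2.0000e-04  1.6554e+00] [-1.  -0.3  0.3] [ 0.71  0.43 -0.44  1.78  0.22  0.98  0.27] 0.08539328603549261
```

View pics/w1.png

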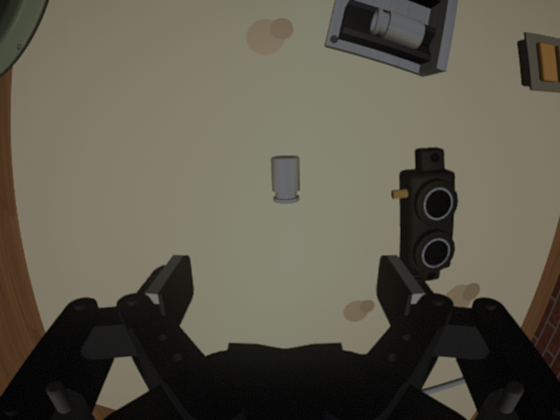

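The wrist view shows the loose piston at (286,180). The groove and mouth are at the bottom, (286,197), and the closed end is at the top, (286,156), facing world +y as expected.

Run:
```python
import pickle
from h import *
s,f=pickle.load(open("w1.pkl","rb"))
for p in[(285.5,156.5),(286.5,203),(272,178),(300,178),(286,180)]:print(p,at(f,*p,.016,s).round(4))
for y,x in((-.235,.483),(-.285,.486)):
  for z in(0,.016,.032):print(y,z,proj(f,(x,y,z),s).round(1))
# rack corners (front -y corner etc)
for p,z in(((326,46),.012),((423,76),.006),):print(at(f,*p,z,s).round(4))
```

```text
(285.5, 156.5) [ 0.4854 -0.2351  0.016 ]
(286.5, 203) [ 0.491  -0.2879  0.016 ]
(272, 178) [ 0.4724 -0.2604  0.016 ]
(300, 178) [ 0.5036 -0.2578  0.016 ]
(286, 180) [ 0.4882 -0.2614  0.016 ]
-0.235 0 [283.4 154.6]
-0.235 0.016 [283.3 156.3]
-0.235 0.032 [283.3 158.1]
-0.285 0 [282.4 196.7]
-0.285 0.016 [282.3 200.2]
-0.285 0.032 [282.2 204. ]
[ 0.5192 -0.1073  0.012 ]
[ 0.6382 -0.1225  0.006 ]
```

Call:
jog_arm([
  [0, 0.07, 0.9, -0.2, 1],
  [0, 0, 0.9, 0, 1],
  [0, 0, 0.9, 0, 1],
  [0, 0, 0.9, 0, 1],
  [0, 0, 0.9, 0, 1],
  [0, 0, 0.9, 0, 1],
  [0, 0, 0.6, 0, 1],
  [0, 0, 0.3, 0, 1],
  [0, 0, 0.2, 0, 1],
  [0, 0, 0, 0, 1],
], newtons=35)

```text
clock: 4.5
position: [0.488, -0.2599, 0.0075]
tool_rot: [-3.141, -0.0, 1.672]
force: [-0.0, -0.2, 0.3]
grip_width: 0.0856
finger_force: 0.0
```

Call:
jog_arm([
  [0, 0, 0, 0, 0.6],
  [0, 0, 0, 0, 0.5],
  [0, 0, 0, 0, 0.4],
  [0, 0, 0, 0, 0.3],
  [0, 0, 0, 0, 0.25],
  [0, 0, 0, 0, 0.2],
  [0, 0, 0, 0, 0.2],
  [0, 0, 0, 0, 0.2],
])

```text
clock: 5.3
position: [0.488, -0.26, 0.0076]
tool_rot: [-3.142, -0.0, 1.673]
force: [-1.4, 0.7, -0.4]
grip_width: 0.0169
finger_force: 0.0
```

The fingers closed past 32 mm with no force, so the grasp missed. I'll look before moving.

```bash
python3 look.py w2
```

```text
5.3 [ 0.488  -0.26    0.0076] [-3.1416 -0.      1.6728] [-1.4  0.7 -0.4] [ 0.62  0.71 -0.33  1.91  0.39  0.59  0.14] 0.0169440956025139
```

View pics/w2.png

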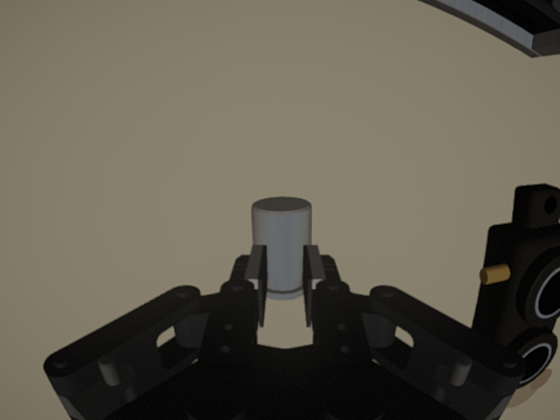

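Run:
```python
import pickle
from h import *
s,f=pickle.load(open("w2.pkl","rb"))
for p,z in[((282,198),.032),((282,210),.032),((282,210),.0),((282,198),0),((285,299),.032),((285,290),.032),((252,225),.016),((312,225),.016)]:print(p,z,at(f,*p,z,s).round(4))
print("tcp",proj(f,s["position"],s))
T=Ro.from_euler("xyz",s["tool_rot"]).as_matrix()
for b in(0,.01,.019,.03):
  for a in(-.011,.011):print("pad at",b,a,proj(f,s["position"]+T@np.array([a,.0085,-b]),s).round(0),proj(f,s["position"]+T@np.array([a,-.0085,-b]),s).round(0))
```

```text
(282, 198) 0.032 [ 0.4845 -0.2281  0.032 ]
(282, 210) 0.032 [ 0.485  -0.2339  0.032 ]
(282, 210) 0.0 [ 0.4857 -0.2434  0.    ]
(282, 198) 0 [ 0.485  -0.2363  0.    ]
(285, 299) 0.032 [ 0.4914 -0.2821  0.032 ]
(285, 290) 0.032 [ 0.4908 -0.2766  0.032 ]
(252, 225) 0.016 [ 0.4704 -0.2485  0.016 ]
(312, 225) 0.016 [ 0.5019 -0.2452  0.016 ]
tcp [283.08989409 242.2549304 ]
pad at 0 -0.011 [298. 260.] [268. 260.]
pad at 0 0.011 [298. 224.] [268. 224.]
pad at 0.01 -0.011 [299. 268.] [268. 268.]
pad at 0.01 0.011 [299. 230.] [267. 230.]
pad at 0.019 -0.011 [299. 275.] [267. 275.]
pad at 0.019 0.011 [300. 236.] [266. 236.]
pad at 0.03 -0.011 [300. 286.] [266. 286.]
pad at 0.03 0.011 [301. 245.] [265. 245.]
```

Run:
```python
import pickle
from h import *
s,f=pickle.load(open("w1.pkl","rb"))
T=Ro.from_euler("xyz",s["tool_rot"]).as_matrix()
for b in(0,.013,.02,.03,.04,.05):
  for a in(-.011,.011):print("pad at",b,a,*[proj(f,s["position"]+T@np.array([a,y,-b]),s).round(0) for y in(.0425,-.0425)])
s,f=pickle.load(open("w2.pkl","rb"))
# darkness profile along left & right pad columns
g=f["pixels"].mean(2)
for x in(250,257,263,267,300,306,312,320):print(x,g[225:335:5,x].astype(int))
```

```text
pad at 0 -0.011 [356. 259.] [211. 259.]
pad at 0 0.011 [359. 224.] [208. 224.]
pad at 0.013 -0.011 [360. 269.] [206. 269.]
pad at 0.013 0.011 [364. 232.] [202. 232.]
pad at 0.02 -0.011 [363. 275.] [203. 275.]
pad at 0.02 0.011 [367. 236.] [199. 236.]
pad at 0.03 -0.011 [367. 284.] [199. 284.]
pad at 0.03 0.011 [372. 244.] [194. 244.]
pad at 0.04 -0.011 [372. 294.] [194. 294.]
pad at 0.04 0.011 [377. 252.] [188. 252.]
pad at 0.05 -0.011 [377. 305.] [188. 305.]
pad at 0.05 0.011 [383. 262.] [182. 262.]
250 [125 125 127 126 126 109  50  51  50  48  50 110  23  19  20  22  19  18
  17  16  15  16]
257 [ 90  89  90  90  55  50  51  51  50  50  43  91 107  24  23  22  20  21
  19  20  47  79]
263 [100 101 102 101  49  26  25  25  25  22  22  24  20  19  20  17  18  25
  28  49  73 123]
267 [102 102 101 101  95  90  89  74  72  71  57  66  67  44  93 123 126 123
 123 123 122 122]
300 [103 103 102 101 102 102 101 101  99  98  98  90  81  81  96 124 123 123
 123 123 123 122]
306 [ 97  95  95  94  45  25  25  24  22  22  21  21  21  22  21  18  17  23
  39  53  83 123]
312 [121 122 122 122  66  50  50  50  51  49  42  85 101  25  24  22  22  22
  19  25  50  81]
320 [125 125 125 124 125 124  54  50  50  50  49  89  21  21  20  20  18  20
  17  18  18  16]
```

The piston hasn't moved. The images put the fingertips about 30 mm behind the reported TCP when nearly shut, and about 43 mm behind when open. That is why the fingers closed above the piston. I'll open again and descend by that offset in small steps, watching the force.

Call:
jog_arm([
  [0, 0, 0, 0, 0.6],
  [0, 0, 0, 0, 0.6],
  [0, 0, 0, 0, 0.6],
  [0, 0, 0, 0, 0.6],
  [0, 0, 0.3, 0, 0.6],
  [0, 0, 0.2, 0, 0.6],
  [0, 0, 0, 0, 0.6],
], newtons=35)

```text
clock: 6.05
position: [0.4874, -0.2596, -0.0086]
tool_rot: [-3.14, -0.001, 1.673]
force: [-0.8, -1.0, -0.7]
grip_width: 0.0513
finger_force: 0.0
```

The TCP reads -8.6 mm with no contact, which confirms the offset.

Call:
jog_arm([
  [0, 0, 0.2, 0, 0.6],
  [0, 0, 0.15, 0, 0.6],
  [0, 0, 0.07, 0, 0.6],
  [0, 0, 0, 0, 0.5],
  [0, 0, 0, 0, 0.4],
  [0, 0, 0, 0, 0.3],
  [0, 0, 0, 0, 0.25],
  [0, 0, 0, 0, 0.2],
  [0, 0, 0, 0, 0.2],
], newtons=35)

```text
clock: 6.95
position: [0.4882, -0.26, -0.0198]
tool_rot: [3.141, 0.0, 1.673]
force: [-1.7, 1.3, 5.9]
grip_width: 0.0306
finger_force: 34.6
```

Call:
jog_arm([
  [0, 0, 0, 0, 0.45],
  [0, 0, 0, 0, 0.5],
  [0, 0, 0, 0, 0.5],
  [0, 0, 0.13, 0, 0.5],
  [0, 0, 0.1, 0, 0.5],
  [0, 0, 0, 0, 0.4],
  [0, 0, 0, 0, 0.3],
  [0, 0, 0, 0, 0.2],
  [0, 0, 0, 0, 0.2],
  [0, 0, 0, 0, 0.2],
], newtons=35)

```text
clock: 7.95
position: [0.4881, -0.26, -0.0269]
tool_rot: [3.142, -0.0, 1.673]
force: [0.6, 0.1, -1.4]
grip_width: 0.0311
finger_force: 34.7
```

Call:
jog_arm([
  [0, 0, -0.1, 0, 0.2],
  [0, 0, -0.2, 0, 0.2],
  [0, 0, -0.3, 0, 0.2],
  [0, 0, -0.3, 0, 0.2],
  [0, 0, 0, 0, 0.2],
], newtons=50)

```text
clock: 8.45
position: [0.4888, -0.2604, 0.0017]
tool_rot: [3.14, 0.001, 1.673]
force: [-1.1, 0.1, -1.5]
grip_width: 0.0304
finger_force: 52.6
```

```bash
python3 look.py w3
python3 - <<'E'
import cv2
from workcell import bot
f=bot.grab_frame("side")["pixels"];w=cv2.imread("pics/w3.png")
import numpy as np
c=cv2.resize(f[130:220,310:430][:,:,::-1],(560,420),interpolation=cv2.INTER_CUBIC)
o=np.hstack([cv2.resize(w[150:360,140:420],(400,300)),cv2.resize(c,(400,300))]);cv2.imwrite("pics/m3.png",o)
E
```

```text
8.45 [ 0.4888 -0.2604  0.0017] [3.1397e+00 1.2000e-03 1.6725e+00] [-1.1  0.1 -1.5] [ 0.61  0.72 -0.32  1.91  0.4   0.57  0.13] 0.030393977422152326
```

View pics/m3.png

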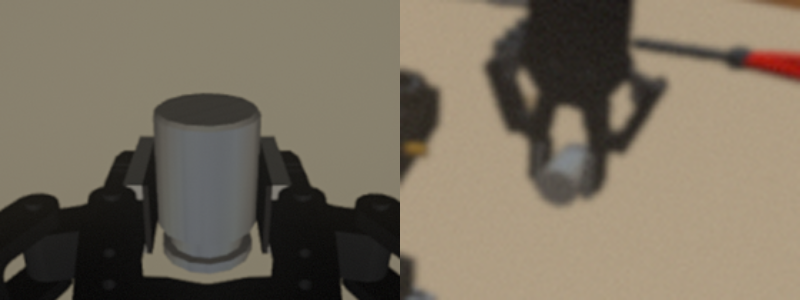

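The piston is held and lifted, its axis parallel to the pads. In the wrist picture its closed face spans rows 216–238 at column 285. I'll solve for its pose in the hand, then work out the move to block 2.

Run:
```python
import pickle
from h import *
from scipy.optimize import least_squares
s,f=pickle.load(open("w3.pkl","rb"));T=Ro.from_euler("xyz",s["tool_rot"]).as_matrix()
pr=lambda a,b,z=0:proj(f,s["position"]+T@np.array([a,z,-b]),s)
def res(q):
    a,h,p=q;c,n=np.cos(p),np.sin(p)  # centre, pitch (closed end up)
    P=lambda l,k:(a+l*c-k*n,h+l*n+k*c)
    return [pr(*P(.025,-.016))[1]-215.8,pr(*P(.025,.016))[1]-238,pr(*P(-.025,.016))[1]-339]
r=least_squares(res,[0,.04,0],x_scale=[.01,.01,.1]);print("a,h,pitch",r.x,r.fun)
print("expected h on bench",.016+.0269)
for h in(.043,.04,.037):print(h,[pr(.025,h-.016)[1],pr(.025,h+.016)[1],pr(-.025,h+.016)[1]],[pr(0,h,y)[0] for y in(.016,-.016)])
# refine rack: seat 2 target
q=pickle.load(open("rack0.pkl","rb"))
c,n=np.cos(q[2]),np.sin(q[2])
for k,y in enumerate((-.1125,-.0375,.0375,.1125)):
    for x in (.025,-.05):print(k+1,x,(q[0]+c*x-n*y).round(4),(q[1]+n*x+c*y).round(4))
```

```text
a,h,pitch [-0.00326387  0.03444763 -0.0268982 ] [-2.84217094e-14  5.68434189e-14 -1.13686838e-13]
expected h on bench 0.0429
0.043 [np.float64(214.17330423824816), np.float64(239.98868096399048), np.float64(345.2474441948183)] [np.float64(318.69686498165186), np.float64(246.59466081527955)]
0.04 [np.float64(212.2784188616753), np.float64(237.03075885986743), np.float64(340.985426147927)] [np.float64(318.0713219729265), np.float64(247.29902809848494)]
0.037 [np.float64(210.45338490443007), np.float64(234.2047226780379), np.float64(336.85424313342224)] [np.float64(317.4664265093525), np.float64(247.9801796363152)]
1 0.025 0.6028 -0.0857
1 -0.05 0.5288 -0.0739
2 0.025 0.6146 -0.0117
2 -0.05 0.5406 0.0001
3 0.025 0.6264 0.0624
3 -0.05 0.5524 0.0742
4 0.025 0.6382 0.1365
4 -0.05 0.5642 0.1483
```

Call:
jog_arm([
  [0, 0, -0.7, 0, 0.2],
  [0, 0, -0.8, 0, 0.2],
  [0, 0, -0.8, 0, 0.2],
  [0.4, 0.25, -0.65, 0, 0.2],
  [0.8, 0.45, 0, 0, 0.2],
  [0.8, 0.45, 0, 0, 0.2],
  [0.8, 0.45, 0, 0, 0.2],
  [0.8, 0.45, 0, 0, 0.2],
  [0.8, 0.45, 0, 0, 0.2],
  [0.8, 0.45, 0, 0, 0.2],
  [0.8, 0.45, 0, 0, 0.2],
  [0.8, 0.45, 0, 0, 0.2],
])

```text
clock: 9.75
position: [0.5823, -0.0442, 0.0882]
tool_rot: [-3.141, -0.0, 1.673]
force: [0.1, -0.1, -2.1]
grip_width: 0.0303
finger_force: 52.7
```

Call:
jog_arm([
  [0.8, 0.45, 0, 0, 0.2],
  [0.35, 0.23, 0, 0, 0.2],
  [0, 0, 0, 1, 0.2],
  [0, 0, 0, 1, 0.2],
  [0, 0, 0, 1, 0.2],
  [0, 0, 0, 1, 0.2],
  [0, 0, 0, 1, 0.2],
  [0, 0, 0, 1, 0.2],
  [0, 0, 0, 1, 0.2],
  [0, 0, 0, 1, 0.2],
  [0, 0, 0, 1, 0.2],
  [0, 0, 0, 1, 0.2],
])

```text
clock: 10.95
position: [0.5987, -0.0095, 0.0883]
tool_rot: [-3.141, 0.001, 0.869]
force: [-0.3, -0.1, -2.1]
grip_width: 0.0305
finger_force: 52.9
```

Call:
jog_arm([
  [0, 0, 0, 1, 0.2],
  [0, 0, 0, 1, 0.2],
  [0, 0, 0, 1, 0.2],
  [0, 0, 0, 1, 0.2],
  [0, 0, 0, 1, 0.2],
  [0, 0, 0, 1, 0.2],
  [0, 0, 0, 1, 0.2],
  [0, 0, 0, 1, 0.2],
  [0, 0, 0, 1, 0.2],
  [0, 0, 0, 1, 0.2],
  [0, 0, 0, 1, 0.2],
  [0, 0, 0, 1, 0.2],
])

```text
clock: 12.15
position: [0.5986, -0.0095, 0.0883]
tool_rot: [3.141, 0.001, -0.091]
force: [0.1, -0.5, -2.2]
grip_width: 0.0302
finger_force: 52.8
```

Call:
jog_arm([
  [0, 0, 0, 0.9, 0.2],
  [0, 0, 0, 0, 0.2],
  [0, 0, 0, 0, 0.2],
])

```text
clock: 12.45
position: [0.5988, -0.0092, 0.0884]
tool_rot: [3.141, 0.0, -0.157]
force: [0.3, -1.1, -1.0]
grip_width: 0.0303
finger_force: 52.8
```

```bash
python3 look.py w4
```

```text
12.45 [ 0.5988 -0.0092  0.0884] [ 3.1413e+00  4.0000e-04 -1.5720e-01] [ 0.3 -1.1 -1. ] [-0.15  0.62  0.09  1.77 -0.08  0.75 -1.74] 0.030309740412133867
```

View pics/w4.png

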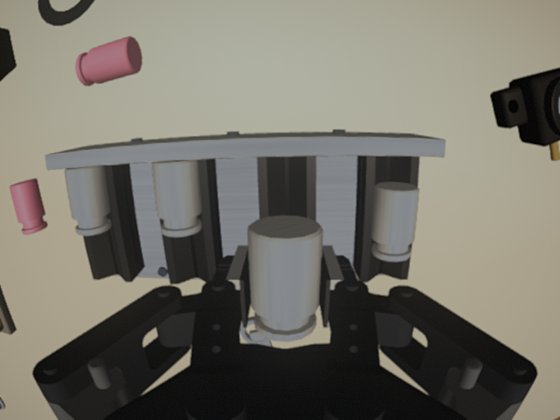

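The wrist view, with up being fixture +x, shows V2 empty at (287,190) and piston 1 standing off at (395,215). Pistons 3, at (178,190), and 4, at (88,195), are near the fence, and the held piston is at (285,270) with its closed end up. I'll refit the fixture pose from here.

```bash
cat > rf.py <<'E'
import pickle
from h import *
from scipy.optimize import least_squares
s,f=pickle.load(open("w4.pkl","rb"));q0=pickle.load(open("rack0.pkl","rb"))
def W(q,p):
    c,n=np.cos(q[2]),np.sin(q[2]);p=np.array(p)/1e3
    return np.array([q[0]+c*p[0]-n*p[1],q[1]+n*p[0]+c*p[1],p[2]])
pts=[((443,156),(50,-143,62)),((49,168),(50,143,62)),((443,138),(62,-143,62)),((409,278),(-50,-132.5,42)),((93,280),(-50,132.5,42)),((259,157),(50,-17.5,42)),((316,157),(50,-57.5,42)),((357,157),(50,-92.5,42)),((418,157),(50,-132.5,42))]
def ff(q):
    o=[]
    for uv,p in pts:
        e=proj(f,W(q,p),s)-uv
        if uv[1]==157:e[1]=0
        o.append(e)
    return np.concatenate(o)
r=least_squares(ff,q0,loss="soft_l1");q=r.x;print(q0,q);print(r.fun.reshape(-1,2).round(1))
pickle.dump(q,open("rack1.pkl","wb"))
c,n=np.cos(q[2]),np.sin(q[2])
def loc(w):
    e=w[:2]-q[:2];return np.round(1e3*np.array([c*e[0]+n*e[1],-n*e[0]+c*e[1]]),1)
# piston fronts (mouth rim top, z=.067 ) and rim seen lowest row
for nme,u,v in(("p1",392,258),("p3",182,235),("p4",94,232)):print(nme,loc(at(f,u,v,.067,s)),loc(at(f,u,v,.051,s)))
print("p1 closed top",loc(at(f,397,185,.067,s)))
print("tool",loc(s["position"]))
for x in(10,):
  for y in(-37.5,):print("target",W(q,(x,y,0)))
E
python3 rf.py; python3 -c "
import pickle;s,f=pickle.load(open('w4.pkl','rb'));g=f['pixels'].mean(2)
print('row180',g[178:184,245:325].mean(0).astype(int).tolist());print('held row',g[255:260,235:335].mean(0).astype(int).tolist())"
```

```text
[ 0.59584275  0.02928887 -0.15790722] [ 0.59915425  0.02793874 -0.13294293]
[[ 2.2 -0.3]
 [-4.4  2.7]
 [ 3.1 -0.4]
 [-1.2  0.6]
 [-0.9 -0.3]
 [-3.5  0. ]
 [-0.8  0. ]
 [ 9.1  0. ]
 [ 1.6  0. ]]
p1 [ -18.7 -107.7] [ -26.4 -113.6]
p3 [ 1.5 31.2] [-4.5 36.9]
p4 [  3.6 100.3] [ -2.3 111.8]
p1 closed top [  31.5 -107.1]
tool [  4.5 -36.8]
target [ 0.60409533 -0.01055588  0.        ]
row180 [131, 131, 131, 131, 131, 131, 131, 131, 131, 131, 132, 130, 111, 78, 62, 62, 64, 64, 64, 64, 65, 62, 49, 41, 41, 41, 40, 40, 40, 40, 40, 40, 40, 40, 40, 40, 39, 40, 39, 41, 45, 46, 46, 45, 40, 37, 38, 38, 38, 38, 39, 38, 39, 38, 39, 38, 39, 38, 38, 37, 39, 49, 66, 68, 68, 68, 68, 68, 67, 67, 81, 114, 131, 132, 131, 131, 131, 131, 131, 131]
held row [69, 67, 68, 68, 68, 68, 69, 69, 68, 64, 49, 31, 36, 65, 88, 97, 101, 108, 114, 117, 118, 119, 122, 126, 128, 129, 129, 130, 131, 133, 134, 135, 134, 133, 134, 136, 137, 138, 138, 138, 138, 138, 139, 138, 138, 138, 138, 137, 137, 137, 137, 137, 136, 136, 137, 136, 135, 135, 135, 135, 135, 135, 135, 136, 136, 137, 136, 137, 137, 138, 139, 138, 137, 136, 136, 134, 133, 132, 132, 131, 129, 127, 124, 118, 109, 96, 72, 43, 33, 47, 62, 69, 70, 69, 69, 69, 69, 69, 68, 68]
```

Run:
```python
import pickle
from h import *
s,f=pickle.load(open("w4.pkl","rb"));g=cv2.GaussianBlur(f["pixels"].mean(2).astype(np.float32),(3,3),0)
T=Ro.from_euler("xyz",s["tool_rot"]).as_matrix()
tl=lambda u,v,z:(T.T@(at(f,u,v,z,s)-s["position"]))*1e3
def edge(v,u0,u1,sg):
    d=np.diff(g[v,u0:u1])*sg;i=int(d.argmax());
    o=0
    if 0<i<len(d)-1:o=(d[i-1]-d[i+1])/(2*(d[i-1]-2*d[i]+d[i+1])+1e-9)
    return u0+i+.5+o
def line(name,rows,win,sg):
    P=np.array([tl(edge(v,*win(v),sg),v,.042) for v in rows]);k=np.polyfit(P[:,0],P[:,1],1)
    print(name,"slope",k[0].round(4),"y@x=0",k[1].round(2),"y@50",np.polyval(k,50).round(2),"std",(P[:,1]-np.polyval(k,P[:,0])).std().round(2))
line("b1 right",range(165,272,4),lambda v:(int(418-(v-157)*9/121)-5,int(418-(v-157)*9/121)+6),1)
line("b2 left",range(162,214,4),lambda v:(252,264),-1)
line("b2 right",range(162,214,4),lambda v:(310,322),1)
line("b2 V left",range(162,214,4),lambda v:(263,271),-1)
line("b2 V right",range(162,214,4),lambda v:(302,310),1)
line("b3 left",range(242,276,4),lambda v:(160,178),-1)
line("b4 left",range(242,276,4),lambda v:(80,98),-1)
h=.0884+.043
for v in(235,257,290):
    a,b=edge(v,238,256,1),edge(v,314,330,-1);print("held",v,a,b,tl(a,v,h).round(1),tl(b,v,h).round(1))
print("fence top front edge",[tl(u,v,.062).round(1) for u,v in((300,155),(150,162),(443,156))])
```

```text
b1 right slope -0.0185 y@x=0 96.02 y@50 95.1 std 0.79
b2 left slope -0.0212 y@x=0 -18.84 y@50 -19.9 std 0.03
b2 right slope -0.0176 y@x=0 20.62 y@50 19.75 std 0.05
b2 V left slope -0.0198 y@x=0 -12.51 y@50 -13.5 std 0.05
b2 V right slope -0.0204 y@x=0 14.31 y@50 13.29 std 0.03
b3 left slope -0.0215 y@x=0 -93.43 y@50 -94.5 std 0.15
b4 left slope -0.0259 y@x=0 -168.1 y@50 -169.4 std 0.06
held 235 250.42857 319.7762 [ 20.7 -15.3 -43. ] [ 20.7  13.8 -43. ]
held 257 247.93706 321.0445 [ 10.5 -16.8 -43. ] [ 10.5  14.8 -43. ]
held 290 249.93611 318.89456 [ -6.1 -16.6 -43. ] [ -6.1  14.5 -43. ]
fence top front edge [array([45.8,  8.4, 26.4]), array([ 43.1, -87.7,  26.4]), array([ 47.7, 103.3,  26.4])]
```

V2's axis in the tool frame is y ≈ +0.9 mm, rotated by -0.02 rad. The V measures 26.8 mm wide against 27, so the fit is good. The held piston sits at y ≈ -1.0 mm, and the fence is at tool x ≈ 46. I'll correct for this and lower.

Call:
jog_arm([
  [0, 0.06, 0, -0.25, 0.2],
  [0, 0, 0.5, 0, 0.2],
  [0, 0, 0.6, 0, 0.2],
  [0, 0, 0.6, 0, 0.2],
  [0, 0, 0.4, 0, 0.2],
  [0, 0, 0.2, 0, 0.2],
  [0, 0, 0.1, 0, 0.2],
  [0, 0, 0, 0, 0.2],
])

```text
clock: 13.3
position: [0.5988, -0.0107, 0.0166]
tool_rot: [-3.142, -0.0, -0.139]
force: [0.5, 0.3, -1.9]
grip_width: 0.0307
finger_force: 52.8
```

Call:
jog_arm([
  [0, 0, 0.08, 0, 0.2],
  [0, 0, 0.06, 0, 0.2],
  [0, 0, 0, 0, 0.2],
])

```text
clock: 13.6
position: [0.599, -0.0106, 0.013]
tool_rot: [-3.141, -0.001, -0.139]
force: [-1.5, -0.4, 3.8]
grip_width: 0.0303
finger_force: 56.0
```

Call:
jog_arm([
  [0, 0, 0.04, 0, 0.2],
  [0, 0, 0, 0, 0.2],
])

```text
clock: 13.8
position: [0.5991, -0.0106, 0.0129]
tool_rot: [-3.141, -0.001, -0.139]
force: [-8.5, 1.2, 26.2]
grip_width: 0.0306
finger_force: 68.1
```

Call:
jog_arm([
  [0, 0, 0.04, 0, 0.2],
  [0, 0, 0, 0, 0.2],
])

```text
clock: 14.0
position: [0.5992, -0.0106, 0.0127]
tool_rot: [-3.141, -0.001, -0.139]
force: [-15.5, 0.9, 46.4]
grip_width: 0.03
finger_force: 79.9
```

Contact came at TCP z = 13 mm. I'll back off the press, then open gently.

Call:
jog_arm([
  [0, 0, -0.04, 0, 0.2],
  [0, 0, -0.04, 0, 0.2],
  [0, 0, 0, 0, 0.2],
], newtons=30)

```text
clock: 14.3
position: [0.5991, -0.0106, 0.013]
tool_rot: [-3.141, -0.001, -0.139]
force: [-3.0, 0.4, 12.8]
grip_width: 0.0302
finger_force: 61.0
```

Call:
jog_arm([
  [0, 0, 0, 0, 0.38],
  [0, 0, 0, 0, 0.4],
  [0, 0, 0, 0, 0.42],
  [0, 0, 0, 0, 0.45],
  [0, 0, 0, 0, 0.45],
], newtons=30)

```text
clock: 14.8
position: [0.5985, -0.0106, 0.0122]
tool_rot: [3.142, 0.0, -0.139]
force: [-0.5, -0.7, -0.0]
grip_width: 0.0385
finger_force: 0.0
```

```bash
python3 look.py w5
```

```text
14.8 [ 0.5985 -0.0106  0.0122] [ 3.1416e+00  4.0000e-04 -1.3920e-01] [-0.5 -0.7 -0. ] [-0.13  0.74  0.07  1.8  -0.09  0.61 -1.72] 0.03845776076489962
```

View pics/w5.png

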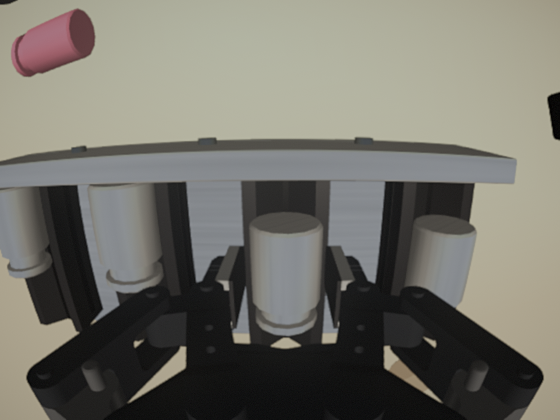

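The piston lies in V2 at (286,270), with the closed end up towards the fence and about a 20 mm gap. The fingers are free. I'll measure the positions for pushing.

Run:
```python
import pickle
from h import *
s,f=pickle.load(open("w5.pkl","rb"))
T=Ro.from_euler("xyz",s["tool_rot"]).as_matrix()
tl=lambda u,v,z:(T.T@(at(f,u,v,z,s)-s["position"]))*1e3
print("p loose closed top",tl(286,238,.067),"mouth top",tl(286,320,.065),"rim",tl(286,333,.051))
print("sides",tl(250,260,.051),tl(322.5,260,.051))
print("fence top front",[tl(u,v,.062).round(1) for u,v in((100,182),(286,181),(440,184))])
print("fence top rear",[tl(u,v,.062).round(1) for u,v in((100,152),(286,141),(440,148))])
print("p1 closed top",tl(445,232,.067))
for z,a in((.067,0),):
  for x in(21,24,27):print("closed top proj",x,proj(f,s["position"]+T@np.array([x/1e3,0,s["position"][2]-z]),s))
g=f["pixels"].mean(2)
print(g[205:345:4,286].astype(int).tolist());print(g[172:190,286].astype(int).tolist())
print(g[255:258,240:335].mean(0).astype(int).tolist())
```

```text
p loose closed top [ 24.05068033  -0.40737016 -54.8089648 ] mouth top [-15.64899511  -0.33855569 -52.79369026] rim [-34.07749513  -0.25076264 -38.78659795]
sides [  7.07347957 -16.40855503 -38.8026971 ] [  7.04203363  16.01248984 -38.80214817]
fence top front [array([ 45.9, -79.1, -49.8]), array([ 45.1,  -0.4, -49.8]), array([ 44.6,  62.7, -49.8])]
fence top rear [array([ 58.6, -77.5, -49.8]), array([ 60.2,  -0.4, -49.8]), array([ 59.4,  61.2, -49.8])]
p1 closed top [ 25.50811625  65.3616759  -54.80843649]
closed top proj 21 [287.05099262 245.362383  ]
closed top proj 24 [287.06924738 238.11392567]
closed top proj 27 [287.08694578 230.73566824]
[43, 39, 75, 75, 76, 76, 74, 96, 138, 142, 141, 141, 142, 142, 142, 142, 142, 142, 142, 143, 142, 143, 142, 143, 143, 141, 142, 142, 141, 140, 95, 131, 139, 87, 164]
[137, 138, 138, 138, 138, 139, 140, 131, 90, 54, 47, 49, 48, 49, 48, 48, 48, 47]
[31, 30, 30, 31, 38, 48, 51, 52, 51, 56, 75, 93, 101, 107, 113, 119, 123, 124, 125, 128, 131, 133, 135, 135, 136, 137, 139, 140, 139, 138, 138, 140, 141, 142, 143, 143, 143, 143, 143, 143, 143, 143, 143, 143, 142, 142, 142, 142, 142, 141, 141, 141, 141, 140, 140, 139, 140, 140, 140, 141, 141, 141, 142, 142, 143, 143, 144, 142, 141, 140, 139, 138, 138, 137, 135, 133, 132, 128, 121, 111, 102, 86, 63, 53, 50, 41, 32, 30, 31, 30, 31, 30, 33, 47, 65]
```

The width at z = 51 mm reads 32.4 mm and the piston is centred, so it is seated in V2. The gap to the fence is about 21 mm. I'll lift, go behind it, narrow the fingers and push.

Call:
jog_arm([
  [0, 0, -0.3, 0, 0.45],
  [0, 0, -0.6, 0, 0.45],
  [0, 0, -0.8, 0, 0.45],
  [-0.8, 0, 0, 0, 0.23],
  [-0.8, 0, 0, 0, 0.23],
  [0, 0, 0.6, 0, 0.23],
  [0, 0, 0.6, 0, 0.23],
  [0, 0, 0.3, 0, 0.23],
  [0, 0, 0, 0, 0.23],
], newtons=60)

```text
clock: 15.75
position: [0.5506, -0.004, 0.0178]
tool_rot: [3.141, 0.002, -0.139]
force: [0.7, 0.3, 0.5]
grip_width: 0.0193
finger_force: 0.0
```

Call:
jog_arm([
  [0.3, 0, 0, 0, 0.23],
  [0.1, 0, 0, 0, 0.23],
  [0.1, 0, 0, 0, 0.23],
  [0.1, 0, 0, 0, 0.23],
  [0.1, 0, 0, 0, 0.23],
  [0, 0, 0, 0, 0.23],
])

```text
clock: 16.35
position: [0.5724, -0.007, 0.0185]
tool_rot: [-3.142, -0.0, -0.139]
force: [-0.1, 0.2, 0.4]
grip_width: 0.0197
finger_force: 0.0
```

Call:
jog_arm([
  [0.1, 0, 0, 0, 0.23],
  [0.1, 0, 0, 0, 0.23],
  [0.05, 0, 0, 0, 0.23],
  [0, 0, 0, 0, 0.23],
])

```text
clock: 16.75
position: [0.5796, -0.008, 0.0184]
tool_rot: [3.142, -0.0, -0.139]
force: [0.4, -0.4, -0.8]
grip_width: 0.0197
finger_force: 0.0
```

Call:
jog_arm([
  [0.05, 0, 0, 0, 0.23],
  [0.03, 0, 0, 0, 0.23],
  [0, 0, 0, 0, 0.23],
])

```text
clock: 17.05
position: [0.5819, -0.0083, 0.0184]
tool_rot: [-3.142, -0.0, -0.139]
force: [0.1, 0.1, -0.6]
grip_width: 0.0198
finger_force: 0.0
```

```bash
cat > prof.py <<'E'
import pickle,sys
from h import *
s,f=pickle.load(open(sys.argv[1]+".pkl","rb"))
T=Ro.from_euler("xyz",s["tool_rot"]).as_matrix()
tl=lambda u,v,z:((T.T@(at(f,u,v,z,s)-s["position"]))*1e3).round(1)
g=cv2.GaussianBlur(f["pixels"],(3,3),0).astype(int).mean(2).astype(int)
for c in map(int,sys.argv[2:]):
    d=np.diff(g[:,c]);E=[v for v in range(100,400) if abs(d[v])>=10 and abs(d[v])==abs(d[max(0,v-3):v+4]).max()]
    print(c,[(v,d[v],tl(c,v+.5,.067)[0],tl(c,v+.5,.062)[0]) for v in E])
E
python3 look.py w6; python3 prof.py w6 286 280
```

```text
17.05 [ 0.5819 -0.0083  0.0184] [-3.1416e+00 -1.0000e-04 -1.3930e-01] [ 0.1  0.1 -0.6] [-0.14  0.71  0.07  1.85 -0.08  0.59 -1.72] 0.019790431056039448
286 [(104, np.int64(-16), np.float64(73.8), np.float64(74.0)), (136, np.int64(22), np.float64(61.8), np.float64(61.5)), (244, np.int64(-19), np.float64(18.8), np.float64(16.7)), (248, np.int64(20), np.float64(17.0), np.float64(14.8)), (257, np.int64(-38), np.float64(13.0), np.float64(10.6)), (308, np.int64(56), np.float64(-12.3), np.float64(-15.6)), (348, np.int64(-53), np.float64(-36.1), np.float64(-40.4))]
280 [(104, np.int64(-16), np.float64(73.8), np.float64(74.0)), (134, np.int64(-21), np.float64(62.6), np.float64(62.3)), (136, np.int64(21), np.float64(61.8), np.float64(61.5)), (244, np.int64(-22), np.float64(18.8), np.float64(16.7)), (257, np.int64(-38), np.float64(13.0), np.float64(10.6)), (309, np.int64(42), np.float64(-12.8), np.float64(-16.2)), (347, np.int64(-51), np.float64(-35.5), np.float64(-39.8))]
```

The piston slid with it: the closed end is at about 61.8 mm against the fence at 62, with little drag. I'll nudge until it touches.

Call:
jog_arm([
  [0.03, 0, 0, 0, 0.23],
  [0, 0, 0, 0, 0.23],
])

```text
clock: 17.3
position: [0.5821, -0.0083, 0.0183]
tool_rot: [3.142, 0.001, -0.139]
force: [-3.8, 0.6, 0.7]
grip_width: 0.0197
finger_force: 2.1
```

Call:
jog_arm([
  [0.03, 0, 0, 0, 0.23],
  [0, 0, 0, 0, 0.23],
])

```text
clock: 17.5
position: [0.5821, -0.0083, 0.0181]
tool_rot: [3.141, 0.003, -0.139]
force: [-10.0, 2.1, 5.1]
grip_width: 0.0195
finger_force: 4.8
```

Call:
jog_arm([
  [0.03, 0, 0, 0, 0.23],
  [0, 0, 0, 0, 0.23],
])

```text
clock: 17.7
position: [0.5821, -0.0084, 0.018]
tool_rot: [3.141, 0.005, -0.139]
force: [-14.4, 2.9, 7.5]
grip_width: 0.0195
finger_force: 7.2
```

V2 is home with firm contact. V1 comes next: back off 36 mm, then 75 mm across.

Call:
jog_arm([
  [-0.6, 0, 0, 0, 0.23],
  [-0.7, 0, -0.3, 0, 0.23],
  [0, 0.8, 0, 0, 0.23],
  [0, 0.9, 0, 0, 0.23],
  [0, 0.8, 0, 0, 0.23],
  [0, 0, 0.3, 0, 0.23],
  [0, 0, 0, 0, 0.23],
])

```text
clock: 18.4
position: [0.5351, -0.0777, 0.0177]
tool_rot: [-3.142, 0.001, -0.14]
force: [0.5, 0.6, -0.7]
grip_width: 0.02
finger_force: 0.0
```

Call:
jog_arm([
  [0.2, 0, 0, 0, 0.23],
  [0.1, 0, 0, 0, 0.23],
  [0.1, 0, 0, 0, 0.23],
  [0.1, 0, 0, 0, 0.23],
  [0.1, 0, 0, 0, 0.23],
  [0.1, 0, 0, 0, 0.23],
  [0.1, 0, 0, 0, 0.23],
  [0.1, 0, 0, 0, 0.23],
  [0.1, 0, 0, 0, 0.23],
  [0, 0, 0, 0, 0.23],
])

```text
clock: 19.4
position: [0.5655, -0.0818, 0.0184]
tool_rot: [3.142, -0.0, -0.139]
force: [-0.5, -0.1, -0.0]
grip_width: 0.0196
finger_force: 0.0
```

Call:
jog_arm([
  [0.1, 0, 0, 0, 0.23],
  [0.07, 0, 0, 0, 0.23],
  [0.03, 0, 0, 0, 0.23],
  [0, 0, 0, 0, 0.23],
])

```text
clock: 19.8
position: [0.5712, -0.0826, 0.0184]
tool_rot: [3.142, -0.0, -0.139]
force: [0.4, 0.6, -0.2]
grip_width: 0.0196
finger_force: 0.0
```

Call:
jog_arm([
  [0.03, 0, 0, 0, 0.23],
  [0, 0, 0, 0, 0.23],
])

```text
clock: 20.0
position: [0.5719, -0.0827, 0.0184]
tool_rot: [3.142, 0.0, -0.139]
force: [-0.2, -0.0, -0.4]
grip_width: 0.0198
finger_force: 0.2
```

Call:
jog_arm([
  [0.03, 0, 0, 0, 0.23],
  [0, 0, 0, 0, 0.23],
])

```text
clock: 20.2
position: [0.5719, -0.0827, 0.0182]
tool_rot: [3.142, 0.002, -0.139]
force: [-5.7, 2.2, 2.8]
grip_width: 0.0198
finger_force: 2.8
```

V1 is home. Next I'll check V3 and V4 with light pushes.

Call:
jog_arm([
  [-0.5, 0, 0, 0, 0.23],
  [-0.5, 0, -0.3, 0, 0.23],
  [0, -0.8, 0, 0, 0.23],
  [0, -0.9, 0, 0, 0.23],
  [0, -0.9, 0, 0, 0.23],
  [0, -0.9, 0, 0, 0.23],
  [0, -0.8, 0, 0, 0.23],
  [0, -0.7, 0, 0, 0.23],
  [0, 0, 0.3, 0, 0.23],
  [0.5, 0, 0, 0, 0.23],
  [0.2, 0, 0, 0, 0.23],
  [0, 0, 0, 0, 0.23],
])

```text
clock: 21.4
position: [0.5853, 0.0662, 0.0182]
tool_rot: [3.141, -0.0, -0.14]
force: [-0.0, 0.5, -0.9]
grip_width: 0.0197
finger_force: 0.0
```

Call:
jog_arm([
  [0.1, 0, 0, 0, 0.23],
  [0.1, 0, 0, 0, 0.23],
  [0.03, 0, 0, 0, 0.23],
  [0, 0, 0, 0, 0.23],
])

```text
clock: 21.8
position: [0.5916, 0.066, 0.0184]
tool_rot: [-3.142, -0.0, -0.139]
force: [-0.8, -0.6, -0.3]
grip_width: 0.0195
finger_force: 0.0
```

Call:
jog_arm([
  [0.03, 0, 0, 0, 0.23],
  [0, 0, 0, 0, 0.23],
])

```text
clock: 22.0
position: [0.5923, 0.066, 0.0184]
tool_rot: [3.142, 0.0, -0.139]
force: [-1.0, -0.2, 0.4]
grip_width: 0.0197
finger_force: 0.3
```

Call:
jog_arm([
  [0.03, 0, 0, 0, 0.23],
  [0, 0, 0, 0, 0.23],
])

```text
clock: 22.2
position: [0.5923, 0.066, 0.0182]
tool_rot: [3.141, 0.002, -0.139]
force: [-6.3, 0.7, 4.2]
grip_width: 0.0197
finger_force: 3.1
```

Call:
jog_arm([
  [-0.5, 0, 0, 0, 0.23],
  [-0.3, 0, -0.3, 0, 0.23],
  [0, -0.8, 0, 0, 0.23],
  [0, -0.9, 0, 0, 0.23],
  [0, -0.8, 0, 0, 0.23],
  [0, 0, 0.3, 0, 0.23],
  [0.4, 0, 0, 0, 0.23],
  [0.2, 0, 0, 0, 0.23],
  [0.1, 0, 0, 0, 0.23],
  [0.05, 0, 0, 0, 0.23],
  [0, 0, 0, 0, 0.23],
])

```text
clock: 23.3
position: [0.6022, 0.14, 0.0185]
tool_rot: [3.142, 0.0, -0.14]
force: [0.1, 0.4, 0.4]
grip_width: 0.02
finger_force: 0.0
```

V3 is home. V4's home position should be x ≈ 0.6027.

Call:
jog_arm([
  [0.03, 0, 0, 0, 0.23],
  [0, 0, 0, 0, 0.23],
])

```text
clock: 23.5
position: [0.6025, 0.1402, 0.0184]
tool_rot: [3.141, 0.001, -0.139]
force: [-3.6, 1.1, 1.3]
grip_width: 0.0197
finger_force: 2.1
```

Call:
jog_arm([
  [0.03, 0, 0, 0, 0.23],
  [0, 0, 0, 0, 0.23],
])

```text
clock: 23.7
position: [0.6025, 0.1402, 0.0182]
tool_rot: [3.141, 0.003, -0.139]
force: [-9.6, 0.5, 4.8]
grip_width: 0.0196
finger_force: 4.9
```

Call:
jog_arm([
  [-0.5, 0, 0, 0, 0.23],
  [-0.7, 0, -0.5, 0, 0.23],
  [-0.7, 0.8, -0.9, 0, 0.23],
  [-0.7, 0.9, -0.9, 0, 0.23],
  [0, 0.9, -0.9, 0, 0.23],
  [0, 0.9, -0.5, 0, 0.23],
  [0, 0, 0, 0, 0.23],
])

```text
clock: 24.4
position: [0.5131, 0.0435, 0.1317]
tool_rot: [-3.141, -0.004, -0.143]
force: [-0.9, 1.1, -0.8]
grip_width: 0.0198
finger_force: 0.0
```

```bash
python3 look.py w7
```

```text
24.4 [0.5131 0.0435 0.1317] [-3.1414 -0.0039 -0.1434] [-0.9  1.1 -0.8] [-0.3   0.45  0.13  1.96 -0.08  0.73 -1.84] 0.019766285119886307
```

View pics/w7.png

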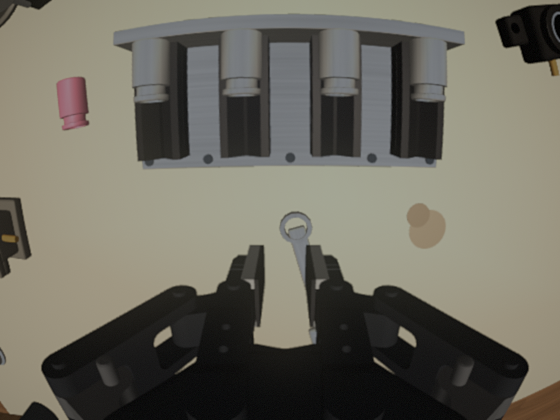

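All four pistons lie in their Vs, at (152,70), (242,62), (340,62) and (428,70). Each has its closed end flush with the fence and its grooved mouth to the front. The arm is clear, so I'm handing in.

```bash
python3 -c "
from workcell import bot
print(bot.job_done())"
```

```text
the job is handed in; nothing more can be done
None
```

All four pistons are seated in their V-blocks with closed ends against the fence (loose one in V2, piston 1 slid home, the other two confirmed home); the job was handed in at about 24 s of the 48 s limit, and no verdict came back.

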